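# Fill the nest-box kit tray and leave the rejects

### The job

Fill the green kit tray with the parts for two nest boxes: lay the two clean, light perch blocks flat in the rectangular pockets, one in each, and the pale plug and the brown plug flat in the two round pockets, one in each. Leave the dark stained block and the weathered grey plug lying where they are; they are rejects.

Things in the scene. Friction and masses are not known exactly. Their poses are not given: they have to be found in the camera images.
- block_large_centre (a point): sawn wooden perch block, light clean wood, the larger of the two clean blocks, 95 long x 50 wide x 28 mm high, lying flat on the bench, grain lengthways; the point is its centre, half-way up; local y runs along its length, x across its width, z up
- block_small_centre (a point): sawn wooden perch block, light clean wood, the smaller of the two clean blocks, 85 long x 45 wide x 26 mm high, lying flat on the bench, grain lengthways; the point is its centre, half-way up; local y runs along its length, x across its width, z up
- block_stained_centre (a point): sawn wooden perch block, a reject: dark brown with a blackish stain on top, 80 long x 40 wide x 22 mm high, lying flat on the bench, grain lengthways; the point is its centre, half-way up; local y runs along its length, x across its width, z up. It stays where it is
- plug_pale_centre (a point): wooden plug (a disc cut out by a hole saw), pale, fresh wood, 46 mm diameter, 20 mm high, lying flat on the bench; the point is its centre, half-way up, z up
- plug_brown_centre (a point): wooden plug (a disc cut out by a hole saw), warm dark brown wood, 46 mm diameter, 20 mm high, lying flat on the bench; the point is its centre, half-way up, z up
- plug_grey_centre (a point): wooden plug (a disc cut out by a hole saw), a reject: weathered ash-grey wood, 46 mm diameter, 20 mm high, lying flat on the bench; the point is its centre, half-way up, z up. It stays where it is
- kit_tray: green kit tray, 148 (x) x 284 mm (y), fixed to the bench; origin centre of its underside. Its rim is 20 mm high, 5 mm thick. In it lie three fixed grey plastic inserts, each 136 x 90 mm, their tops 17 mm above the bench, 91 mm apart along y, in an order that varies: two with a rectangular pocket, one with two round pockets. Parts stand proud of the pockets
- block_insert_a_floor (a point): grey plastic insert with one rectangular pocket, 112 mm (local x) x 66 mm (local y), 7 mm deep, for one perch block lying flat with its length along x. The point is the centre of the pocket's floor, 10 mm above the bench; z up
- block_insert_b_floor (a point): the other, identical grey plastic insert with one rectangular pocket, 112 mm (local x) x 66 mm (local y), 7 mm deep, for one perch block lying flat with its length along x. The point is the centre of the pocket's floor, 10 mm above the bench; z up
- plug_insert_floor (a point): grey plastic insert with two round pockets, 61 mm in diameter, 7 mm deep, centred at local x = -33 and +33 mm, y = 0; each takes one plug lying flat, which stands 13 mm proud. The point lies midway between the two pockets at the level of their floors, 10 mm above the bench; z up

How it is judged:
At the end, for the whole second after the job is handed in: Each clean block in its own rectangular pocket, the pale and brown plugs each in a round pocket: flat on its floor (height 3 mm, tilt 0.12 rad), centred within 15 mm (blocks) or 12 mm (plugs) along and across, at rest; stained block and grey plug within 20 mm of where they lay ((((x of block_large_centre in the frame of block_insert_a_floor between -0.015 and 0.015 m and y of block_large_centre in the frame of block_insert_a_floor between -0.015 and 0.015 m and z of block_large_centre in the frame of block_insert_a_floor between 0.011 and 0.017 m) and (x of block_small_centre in the frame of block_insert_b_floor between -0.015 and 0.015 m and y of block_small_centre in the frame of block_insert_b_floor between -0.015 and 0.015 m and z of block_small_centre in the frame of block_insert_b_floor between 0.01 and 0.016 m)) or ((x of block_large_centre in the frame of block_insert_b_floor between -0.015 and 0.015 m and y of block_large_centre in the frame of block_insert_b_floor between -0.015 and 0.015 m and z of block_large_centre in the frame of block_insert_b_floor between 0.011 and 0.017 m) and (x of block_small_centre in the frame of block_insert_a_floor between -0.015 and 0.015 m and y of block_small_centre in the frame of block_insert_a_floor between -0.015 and 0.015 m and z of block_small_centre in the frame of block_insert_a_floor between 0.01 and 0.016 m))) and (((x of plug_pale_centre in the frame of plug_insert_floor between -0.045 and -0.021 m and y of plug_pale_centre in the frame of plug_insert_floor between -0.012 and 0.012 m and z of plug_pale_centre in the frame of plug_insert_floor between 0.007 and 0.013 m) and (x of plug_brown_centre in the frame of plug_insert_floor between 0.021 and 0.045 m and y of plug_brown_centre in the frame of plug_insert_floor between -0.012 and 0.012 m and z of plug_brown_centre in the frame of plug_insert_floor between 0.007 and 0.013 m)) or ((x of plug_pale_centre in the frame of plug_insert_floor between 0.021 and 0.045 m and y of plug_pale_centre in the frame of plug_insert_floor between -0.012 and 0.012 m and z of plug_pale_centre in the frame of plug_insert_floor between 0.007 and 0.013 m) and (x of plug_brown_centre in the frame of plug_insert_floor between -0.045 and -0.021 m and y of plug_brown_centre in the frame of plug_insert_floor between -0.012 and 0.012 m and z of plug_brown_centre in the frame of plug_insert_floor between 0.007 and 0.013 m))) and angle between each of block_large_centre, block_small_centre, plug_pale_centre, plug_brown_centre's own z axis and vertical below 0.12 rad and linear speed of each of block_large, block_small, block_stained, plug_pale, plug_brown, plug_grey below 0.02 m/s and distance of each of block_stained_centre, plug_grey_centre from where it was at the start of the episode below 0.02 m); the robot touches nothing.
It fails at once if the stained dark block is moved more than 20 mm from where it lay (distance of block_stained_centre from where it was at the start of the episode above 0.02 m).
It fails at once if the grey weathered plug is moved more than 20 mm from where it lay (distance of plug_grey_centre from where it was at the start of the episode above 0.02 m).
It also fails if it takes over 93 s, if anything falls off the work surface, if the arm or the gripper's body presses on something with over 40 N, if the wrist force passes 120 N, or if a joint passes its speed limit or range.

### The arm

A 6-joint arm with a two-finger parallel gripper is mounted at the origin on a cart in front of the work surface, level with it; the furniture and walls round the work are solid. World frame = base frame: x ahead of the robot, y to its left, z up, the work surface at z = 0. Lengths are in m, angles in rad, forces in N, time in s.
With the tool pointing down it reaches from about 0.35 to 0.8 m from the base axis. Payload 7.3 kg.
Tool frame: the origin (TCP) lies between the finger pads; the fingertips stand 25 mm ahead of it and the grasp point (between the pads) lies 6 mm ahead of it (r.tip_extent is the distance from the TCP to the fingertips, in m); z points along the fingers, y is the line along which they close (so a half turn about z gives the same grasp; the last joint's range is limited). The gripper opens to 85 mm and grips with 20 to 120 N. Pads are 22 mm wide; open, the fingers measure 114 mm over their backs; the gripper's body (76 mm by 85 mm) begins 54 mm behind the grasp point. The pads swing forward as they close: fully open they stand 13 mm farther back than shut.
Start: joints at [-1.302, 0.342, 1.524, -0, 1.275, -0.146], TCP at [0.212, -0.48, 0.256] pointing down, gripper open.
Joint ranges: [-2.53, 2.53], [-0.77, 2.02], [0.04, 2.7], [-1, 4.14], [0.28, 2.66], [-3.11, 3.11]. Speed limits (rad/s): [2.57, 2.57, 3.14, 3.14, 3.14, 3.14].

### API

Orientations are given as a unit quaternion [x, y, z, w].
In Python, from workcell import r, command_gripper, optics gives the robot as it stands. The module is installed in compiled form; this text tells all that it offers. Calls block until the motion is done:
- r.reach(position, orientation): joint-space move of the TCP to a pose.
- r.move_straight(position, orientation=None, speed=0.15, max_force=None): straight line of the TCP; orientation=None keeps the orientation; speed is the mean speed in m/s. With max_force (N) it stops when the force on the tool has changed by that much, and returns True; else False.
- r.movej(angles): joint-space move.
- command_gripper(opening, force=None): finger opening in m; force is the grip in N (None keeps the last); returns when the fingers have stopped.
- r.hold(seconds).
- r.solve_ik(position, orientation): joint angles nearest the present ones, or None.
- r.read_state(): the state.
- optics.get_image(name): name is "side" or "top" or "wrist"; returns (picture, depth): 400x640x3 uint8, red, green, blue; 400x640 float32, m along the optical axis (not along the pixel's ray), 0 where there is no reading.
- optics.camera_model(name): a dict with "K" (3x3 intrinsics, pixels), "k1" (the pictures are not rectified: a ray, as slopes to the right and down, at radius r is drawn at 1 + k1 r^2 times it, then the intrinsics apply), "R" (3x3) and "t" (3): a world point X has camera coordinates R X + t; the wrist camera has in their place "tool_from_camera" (4x4, takes a point from camera to tool coordinates, whose origin is the TCP and whose axes are the flange's). Camera axes: x right, y down, z forward; pixel columns grow to the right and rows downward; lengths in m; the calibration is good to about 2 mm. A picture is of the moment at which its call begins: read the wrist's pose just before it. camera_model takes no time and is no camera call.
A pose or a line that the arm cannot do raises r.PlanningError and nothing moves.
- r.finish_job(): hands the job in; it is judged then, once.
The state is a dict: "time_s": time; "joint_positions": joint angles; "dq": joint speeds; "tau": joint torques, N m; "eef_pos": TCP position; "eef_rot": TCP orientation; "contact_force": force on the tool from outside, world axes, zero at the start; "torque": the same for the moment, N m; "grip_width": finger opening in m; "grip_force": force on a finger pad.
Only numpy, scipy, OpenCV 4.12 (cv2) and the standard library are available. Lean on these libraries where they do the work, as an engineer would, in place of code of your own. Each camera call takes 0.05 s, during which the arm holds its last target. There are 200 camera calls.

## Working session

There is one attempt and no reset: what is moved stays moved. The work goes in short steps, each a Python script; the robot and the scene stay as the last script left them, time stands still between calls to the robot, and variables do not carry over. Pictures are saved under pics/ and viewed, at most 14 in all, crops included, and the job is handed in when it is done.

```bash
mkdir -p pics; python3 - <<'E'
from workcell import r, command_gripper, optics
import cv2, numpy as np
for n in ("top","side"):
    im,d=optics.get_image(n); cv2.imwrite(f"pics/{n}0.png",im[:,:,::-1]); np.savez(f"pics/{n}0.npz",im=im,d=d)
    m=optics.camera_model(n); print(n,m)
print(optics.camera_model("wrist")); s=r.read_state(); print(s["time_s"],s["eef_pos"],s["eef_rot"],r.tip_extent)
E
```

```text
top {'K': array([[437.70281954,   0.        , 324.69738913],
       [  0.        , 437.70281954, 197.4549241 ],
       [  0.        ,   0.        ,   1.        ]]), 'k1': 0.022211420437604268, 'R': array([[-0.0224914 , -0.99890679, -0.04097993],
       [-0.99207408,  0.02736873, -0.12263755],
       [ 0.12362505,  0.03789684, -0.9916051 ]]), 't': array([0.22696973, 0.49615318, 0.87524078])}
side {'K': array([[449.41369675,   0.        , 321.77118219],
       [  0.        , 449.41369675, 203.08306346],
       [  0.        ,   0.        ,   1.        ]]), 'k1': -0.0880984984929111, 'R': array([[ 0.99623514, -0.0861692 ,  0.00950839],
       [-0.06802622, -0.84500589, -0.53041256],
       [ 0.05373987,  0.52776881, -0.84768633]]), 't': array([-0.47726232,  0.24441488,  0.91940002])}
{'K': array([[314.07994002,   0.        , 316.55407529],
       [  0.        , 314.07994002, 198.96032775],
       [  0.        ,   0.        ,   1.        ]]), 'k1': -0.054844214950141384, 'tool_from_camera': array([[-8.04607102e-05, -9.44409154e-01, -3.28772480e-01,
         8.51603438e-02],
       [ 9.99999934e-01, -1.92065801e-04,  3.06984320e-04,
        -5.86341930e-04],
       [-3.53064751e-04, -3.28772434e-01,  9.44409107e-01,
        -1.17507648e-01],
       [ 0.00000000e+00,  0.00000000e+00,  0.00000000e+00,
         1.00000000e+00]])}
0.1 [ 0.21151817 -0.48016547  0.25568168] [ 9.78567134e-01  2.05926877e-01 -5.15023425e-05 -6.95183335e-04] 0.025
```

View pics/top0.png

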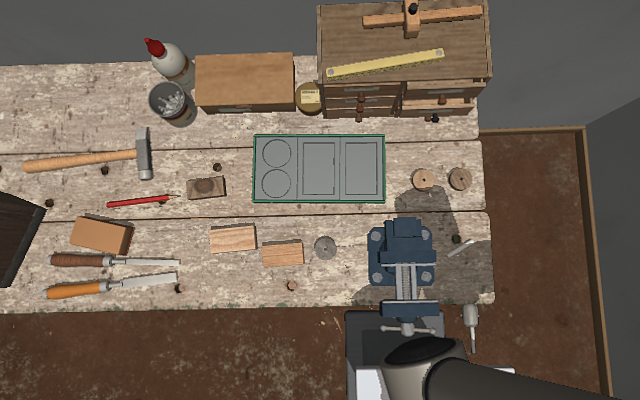

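View pics/side0.png

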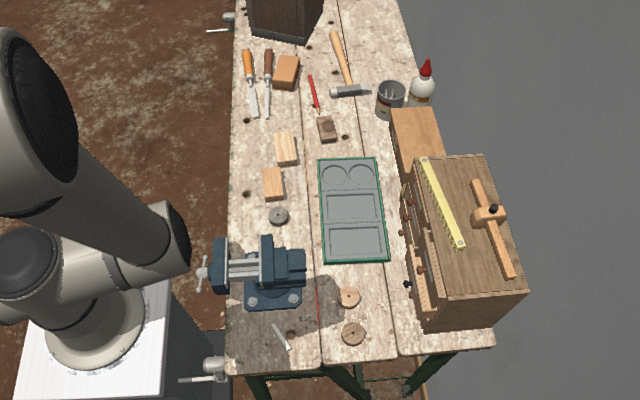

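The top view shows the tray at px (254-385, 135-202), with the round-pocket insert on its left. The blocks are at about (232,238) and (282,254). The stained reject is at (206,187), the grey plug at (325,247), and the other two plugs at (423,178) and (460,179). A vise stands at (400,260). I'll look at enlarged crops next.

```bash
cat > h.py <<'E'
import numpy as np, cv2
from workcell import r, command_gripper, optics
from scipy.spatial.transform import Rotation as Ro
from scipy.optimize import least_squares
def dirs(m,px):
    p=np.atleast_2d(px).astype(float); K=m["K"]
    d=np.c_[(p[:,0]-K[0,2])/K[0,0],(p[:,1]-K[1,2])/K[1,1]]; u=d.copy()
    for _ in range(20): u=d/(1+m["k1"]*(u**2).sum(1,keepdims=True))
    return np.c_[u,np.ones(len(u))]
def fixed(n):
    m=optics.camera_model(n); return m,m["R"].T,-m["R"].T@m["t"]
def wristpose(s):
    m=optics.camera_model("wrist"); T=m["tool_from_camera"]; Rt=Ro.from_quat(s["eef_rot"]).as_matrix()
    return m,Rt@T[:3,:3],Rt@T[:3,3]+np.array(s["eef_pos"])
def rays(cam,px): m,R,o=cam; return o,dirs(m,px)@R.T
def onplane(cam,px,z):
    o,d=rays(cam,px); return o+d*((z-o[2])/d[:,2])[:,None]
def tri(ca,pa,cb,pb):
    oa,da=rays(ca,pa); ob,db=rays(cb,pb); out=[]
    for x,y in zip(da,db):
        A=np.c_[x,-y]; s=np.linalg.lstsq(A,ob-oa,rcond=None)[0]; P,Q=oa+s[0]*x,ob+s[1]*y
        out.append([*(P+Q)/2,np.linalg.norm(P-Q)])
    return np.array(out)
def crop(im,x0,y0,x1,y1,k,name):
    cv2.imwrite(name,cv2.resize(im[y0:y1,x0:x1,::-1],None,fx=k,fy=k,interpolation=cv2.INTER_CUBIC))
E
python3 - <<'E'
from h import *
a=np.load("pics/top0.npz")["im"]; b=np.load("pics/side0.npz")["im"]
crop(a,180,125,480,275,2.6,"pics/topc.png"); crop(b,220,100,410,350,2.4,"pics/sidec.png")
E
```

```text
(no output)
```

View pics/topc.png

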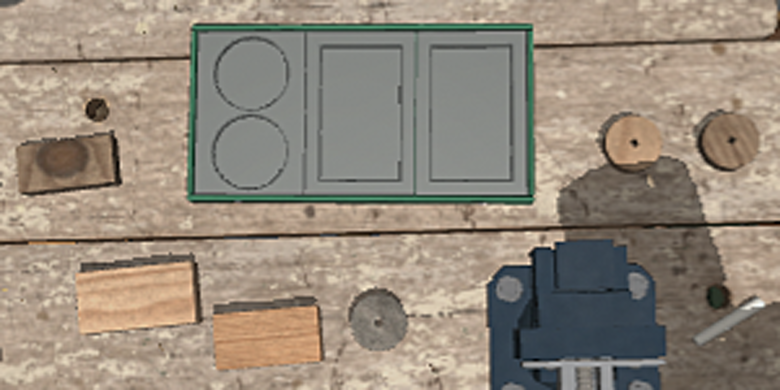

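View pics/sidec.png

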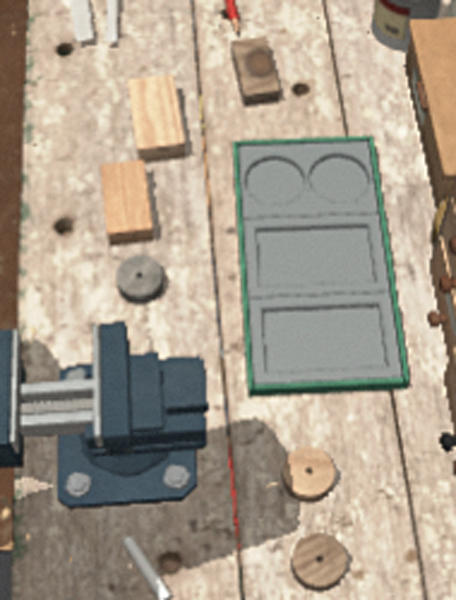

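The top crop shows pale plug top centre at about (633,142) and brown at (730,140). The large block's top corners are (79,271), (193,262), (199,323) and (82,333), and the small block's are (214,312), (319,306), (321,360) and (217,369). The side crop shows the same points: large (172,75)…(128,80), small (145,160)…, pale (309,471), brown (319,559). I'll triangulate these.

```bash
python3 - <<'E'
from h import *
np.set_printoptions(precision=4,suppress=True)
T=lambda p:(np.array(p)+.5)/2.6-.5+[180,125]; S=lambda p:(np.array(p)+.5)/2.4-.5+[220,100]
ct,cs=fixed("top"),fixed("side"); dep=np.load("pics/top0.npz")["d"]
# corners order (+x+y),(+x-y),(-x-y),(-x+y)
D=dict(large=([(79,271),(193,262),(199,323),(82,333)],[(172,75),(184,148),(140,152),(128,80)]),
small=([(214,312),(319,306),(321,360),(217,369)],[(145,160),(153,232),(108,237),(100,165)]),
pale=([(633,142)],[(309,471)]),brown=([(730,140)],[(319,559)]),
grey=([(378,321)],[(140,278)]),
rounds=([(251,74),(250,152)],[(339,180),(274,182)]),
rectm=([(319,45),(403,45),(402,181),(319,181)],[(372,224),(382,284),(261,289),(256,229)]),
rectr=([(430,45),(512,45),(512,180),(430,181)],[(384,303),(391,368),(264,374),(262,309)]),
tray=([(192,25),(534,25),(534,201),(191,200)],[(373,137),(410,384),(250,391),(234,142)]))
for k,(a,b) in D.items():
    p=tri(ct,T(a),cs,S(b)); c=p.mean(0); print(k,"centre",c)
    o,d=rays(ct,[T(a).mean(0)]); u,v=np.round(T(a).mean(0)).astype(int); w=np.median(dep[v-1:v+2,u-1:u+2]); print("   depth pt",o+d[0]*w)
    if len(p)==4:
        L=(p[0]-p[1]+p[3]-p[2])[:2]/2; W=(p[0]-p[3]+p[1]-p[2])[:2]/2
        print("   len(y) %.3f wid(x) %.3f ang_from_y %.3f  %.3f"%(np.linalg.norm(L),np.linalg.norm(W),np.arctan2(-L[0],L[1]),np.arctan2(W[1],W[0])))
    if len(p)==2: print(p)
E
```

```text
large centre [0.4203 0.4092 0.0241 0.0021]
   depth pt [0.4204 0.408  0.0301]
   len(y) 0.091 wid(x) 0.048 ang_from_y 0.078  0.083
small centre [0.3861 0.3053 0.0203 0.0012]
   depth pt [0.3866 0.3046 0.0273]
   len(y) 0.083 wid(x) 0.045 ang_from_y 0.055  0.033
pale centre [0.5363 0.0061 0.0156 0.0014]
   depth pt [0.5377 0.0053 0.0112]
brown centre [ 0.5357 -0.0718  0.0151  0.0014]
   depth pt [ 0.5362 -0.0714  0.0163]
grey centre [0.3963 0.217  0.0098 0.0018]
   depth pt [0.3972 0.2174 0.0023]
rounds centre [0.5711 0.3194 0.0095 0.0016]
   depth pt [0.5702 0.3183 0.0173]
[[0.6046 0.3189 0.0082 0.0011]
 [0.5376 0.3199 0.0108 0.0021]]
rectm centre [0.5701 0.2276 0.0101 0.0015]
   depth pt [0.5686 0.2274 0.0113]
   len(y) 0.069 wid(x) 0.116 ang_from_y -0.022  -0.022
rectr centre [0.5665 0.1364 0.0115 0.002 ]
   depth pt [0.566  0.1364 0.0116]
   len(y) 0.068 wid(x) 0.116 ang_from_y -0.042  -0.030
tray centre [0.5688 0.2261 0.0149 0.0004]
   depth pt [0.569  0.2258 0.0099]
   len(y) 0.283 wid(x) 0.147 ang_from_y -0.030  -0.020
```

The sizes, residuals and tray angle (about −0.025 rad) agree with the text. Heights read about 5 mm low, within the calibration slop. Next I'll move over the plugs and then the tray for a check with the wrist camera.

```bash
cat >> h.py <<'E'
def down(a):  # tool x at world angle a, z down
    x=np.array([np.cos(a),np.sin(a),0]); z=np.array([0,0,-1.]); return Ro.from_matrix(np.c_[x,np.cross(z,x),z]).as_quat()
TA=-0.025; TC=np.array([.569,.227])
def tray(x,y): c,s=np.cos(TA),np.sin(TA); return TC+[c*x-s*y,s*x+c*y]
def shot(name):
    s=r.read_state(); im,d=optics.get_image("wrist"); cv2.imwrite(f"pics/{name}.png",im[:,:,::-1]); np.savez(f"pics/{name}.npz",im=im,d=d,p=s["eef_pos"],q=s["eef_rot"]); return s
def load(name): f=np.load(f"pics/{name}.npz"); return f,wristpose(dict(eef_pos=f["p"],eef_rot=f["q"]))
E
python3 - <<'E'
from h import *
for (p,a) in [((.536,-.033,.2),np.pi/2),((.569,.227,.24),np.pi),((.40,.355,.2),np.pi/2)]: print(r.solve_ik(p,down(a)))
r.reach((.50,.1,.24),down(np.pi/2)); shot("w1"); s=r.reach((.50,-.033,.2),down(np.pi/2)); s=shot("w2")
print(s["time_s"],s["eef_pos"],r.tip_extent)
E
```

```text
[-2.04241830e-01  4.15074267e-01  1.57685848e+00 -4.44089210e-16
  1.14965990e+00 -2.04241830e-01]
[ 2.54558983e-01  5.16246237e-01  1.29240368e+00 -4.44089210e-16
  1.33294274e+00 -1.31623734e+00]
[ 5.82521897e-01  4.11281969e-01  1.58300655e+00 -4.44089210e-16
  1.14730413e+00  5.82521897e-01]
3.075 [ 0.5000105  -0.03369788  0.20000445] 0.025
```

```bash
python3 -c "
import cv2,numpy as np
a=cv2.imread('pics/w1.png');b=cv2.imread('pics/w2.png')
cv2.imwrite('pics/w12.png',cv2.resize(np.vstack([a,b]),(480,600),interpolation=cv2.INTER_AREA))"
```

```text
(no output)
```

View pics/w12.png

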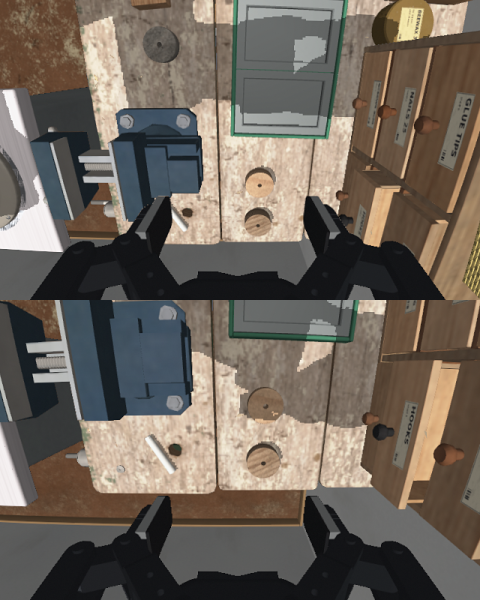

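In the wrist views, w1 shows the pale plug at about (347,244) and brown at (344,296) at full scale. w2 shows them at (353,139) and (351,213). I'll triangulate these and check against the first estimates.

```bash
python3 - <<'E'
from h import *
np.set_printoptions(precision=4,suppress=True)
f,a=load("w1"); g,b=load("w2")
k=4/3; P1=np.array([(260,183),(258,222)])*k; P2=np.array([(265,104),(263.5,160)])*k
print(tri(a,P1,b,P2)); print(onplane(a,P1,.02),onplane(b,P2,.02))
print("tray -y corners (+x,-x) rim z.02",onplane(a,np.array([(327.5,138),(231.5,135.5)])*k,.02), tray(.074,-.142),tray(-.074,-.142))
ct=fixed("top"); T=lambda p:(np.array(p)+.5)/2.6-.5+[180,125]
print("top cam z .02",onplane(ct,T([(633,142),(730,140)]),.02))
print("top rounds .017",onplane(ct,T([(251,74),(250,152)]),.017),"large",onplane(ct,[T([(79,271),(193,262),(199,323),(82,333)]).mean(0)],.028),"small",onplane(ct,[T([(214,312),(319,306),(321,360),(217,369)]).mean(0)],.026))
E
```

```text
[[ 0.536   0.0077  0.0157  0.0014]
 [ 0.5362 -0.0703  0.0126  0.0003]]
[[ 0.5363  0.0098  0.02  ]
 [ 0.5353 -0.0649  0.02  ]] [[ 0.5348  0.0083  0.02  ]
 [ 0.5354 -0.0674  0.02  ]]
tray -y corners (+x,-x) rim z.02 [[0.6358 0.0848 0.02  ]
 [0.4915 0.0888 0.02  ]] [0.6394 0.0832] [0.4915 0.0869]
top cam z .02 [[ 0.5363  0.0069  0.02  ]
 [ 0.5356 -0.0704  0.02  ]]
top rounds .017 [[0.6031 0.3176 0.017 ]
 [0.5377 0.3191 0.017 ]] large [[0.4205 0.4085 0.028 ]] small [[0.3866 0.3047 0.026 ]]
```

All views agree within 3 mm. I'll pick the pale plug first, using a guarded touch of the bench beside it to find how far the tips reach at that opening.

```bash
python3 - <<'E'
from h import *
q=down(np.pi/2); x,y=.536,.0075
command_gripper(.062,force=40)
r.reach((x,y,.10),q); r.move_straight((x,y,.05),speed=.12)
hit=r.move_straight((x,y,.024),speed=.03,max_force=6); s=r.read_state(); print(hit,s["eef_pos"],s["contact_force"],s["grip_width"],s["time_s"])
if hit and s["eef_pos"][2]<.036:
    r.move_straight((x,y,s["eef_pos"][2]+.008),speed=.05)
    command_gripper(.03,force=40); s=r.read_state(); print(s["eef_pos"],s["grip_width"],s["grip_force"],s["time_s"])
E
```

```text
False [0.53612975 0.00748895 0.02412095] [-1.42988219  1.18225125  0.11982973] 0.06204381488557707 5.6
```

```bash
python3 - <<'E'
from h import *
x,y=.536,.0075
command_gripper(.054)
hit=r.move_straight((x,y,.012),speed=.025,max_force=6); s=r.read_state(); z=s["eef_pos"][2]; print(hit,z,s["contact_force"],s["grip_width"],s["time_s"])
if hit:
    r.move_straight((x,y,z+.010),speed=.05)
    command_gripper(.03,force=40); s=r.read_state(); print(s["eef_pos"],s["grip_width"],s["grip_force"],s["time_s"])
E
```

```text
True 0.021199654935494264 [-0.95611355  0.60666275  6.9122282 ] 0.05395389056144204 6.1333
[0.5360342  0.00749655 0.03158931] 0.04377354663507425 40.052640438079834 6.7333
```

```bash
python3 - <<'E'
from h import *
d=np.load("pics/top0.npz")["d"]; ct=fixed("top"); v,u=np.mgrid[40:160,180:500]; 
o,R=rays(ct,np.c_[u.ravel(),v.ravel()]); P=o+R*d[v.ravel(),u.ravel()][:,None]
for y0 in np.arange(-.1,.42,.05):
    m=(P[:,2]>.035)&(P[:,0]>.55)&(P[:,1]>y0)&(P[:,1]<y0+.05); print("%.2f"%y0,m.sum(),np.round(np.percentile(P[m,0],1),3) if m.sum() else None)
q=down(np.pi+TA)
r.move_straight((.536,.0075,.11),speed=.2)
s=r.read_state(); print(s["grip_width"],s["grip_force"])
r.reach((.53,.25,.12),q)
p=tray(.033,.091); p2=(*p,.09); r.move_straight(p2,speed=.2)
hit=r.move_straight((*p,.0425),speed=.08,max_force=12); s=r.read_state(); print(p,hit,s["eef_pos"],s["contact_force"],s["grip_width"],s["time_s"])
shot("pl1")
E
```

```text
-0.10 1329 0.653
-0.05 2178 0.641
0.00 2174 0.653
0.05 2116 0.654
0.10 2075 0.663
0.15 2057 0.677
0.20 1008 0.677
0.25 939 0.695
0.30 1305 0.696
0.35 1342 0.69
0.40 1356 0.696
0.04376530986953031 40.732741355895996
[0.60426445 0.31714665] True [0.60297031 0.31659663 0.04169276] [-0.83186779 -0.07502071  5.39870978] 0.04365886309175389 9.575
```

View pics/pl1.png

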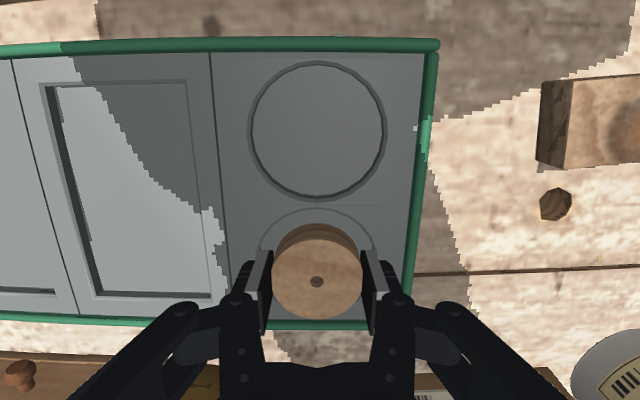

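The plug touched down at TCP z = 0.0417, which is the pick height plus 10 mm, so it is on the pocket floor. In the picture it sits within the far round pocket. I'll release it and pick the brown plug.

```bash
cat >> h.py <<'E'
def pick(x,y,ztip,a,wopen,zup=.12,force=40):
    q=down(a); r.reach((x,y,.11),q); command_gripper(wopen,force=force)
    hit=r.move_straight((x,y,ztip),speed=.1,max_force=15); 
    command_gripper(.02,force=force); s=r.read_state(); print("pick",hit,s["eef_pos"],s["grip_width"],s["grip_force"],s["time_s"])
    r.move_straight((x,y,zup),speed=.2); return s["eef_pos"][2]
def place(p,zpick,wopen,via=(.53,.25,.12)):
    q=down(np.pi+TA); r.reach(via,q); r.move_straight((*p,.10),speed=.2)
    w0=r.read_state()["grip_width"]
    r.move_straight((*p,zpick+.018),speed=.12)
    hit=r.move_straight((*p,zpick+.0105),speed=.04,max_force=12); s=r.read_state(); print("place",hit,np.subtract(s["eef_pos"],(*p,zpick+.01)),s["contact_force"],w0,s["grip_width"],s["time_s"])
def release(wopen,zup=.12):
    command_gripper(wopen); p=r.read_state()["eef_pos"]; r.move_straight((p[0],p[1],zup),speed=.2)
E
python3 - <<'E'
from h import *
release(.06); p=r.read_state()["eef_pos"]; r.move_straight((.53,.25,.14),speed=.25); shot("a1")
z=pick(.5355,-.069,.0316,np.pi/2,.066)
place(tray(-.033,.091),z,.06); shot("pl2"); 
E
```

```text
pick False [ 0.53596822 -0.06911249  0.03266511] 0.04346875362781062 40.192025899887085 13.7833
place False [-8.10482173e-05  1.21445713e-05  5.37216576e-04] [-0.4923423  -0.04237318 -0.49127007] 0.043670741304690515 0.04358669316498743 16.9917
```

View pics/pl2.png

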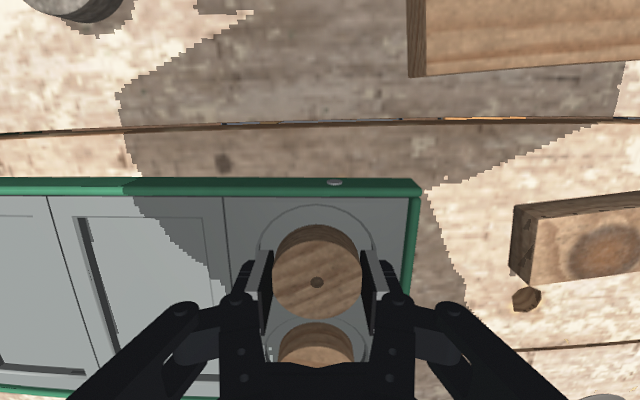

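The brown plug is seated in the near round pocket. I'll release it and place the small block in the right-hand rectangular pocket.

```bash
python3 - <<'E'
from h import *
release(.06)
z=pick(.3866,.305,.033,np.pi/2+.05,.07,force=60); shot("pk3")
place(tray(0,-.091),z,.06,via=(.53,.16,.13)); shot("pl3")
E
python3 -c "
import cv2,numpy as np
cv2.imwrite('pics/c3.png',cv2.resize(np.vstack([cv2.imread('pics/pk3.png'),cv2.imread('pics/pl3.png')]),(480,600),interpolation=cv2.INTER_AREA))"
```

```text
pick False [0.38707788 0.30527233 0.03394368] 0.04368428312137333 61.77632689476013 20.8333
place False [-2.90161072e-05  2.55871609e-06  5.62914875e-04] [ 0.51031714 -1.3119903  -1.05837378] 0.04369853790398524 0.04373110999859633 24.3917
```

View pics/c3.png

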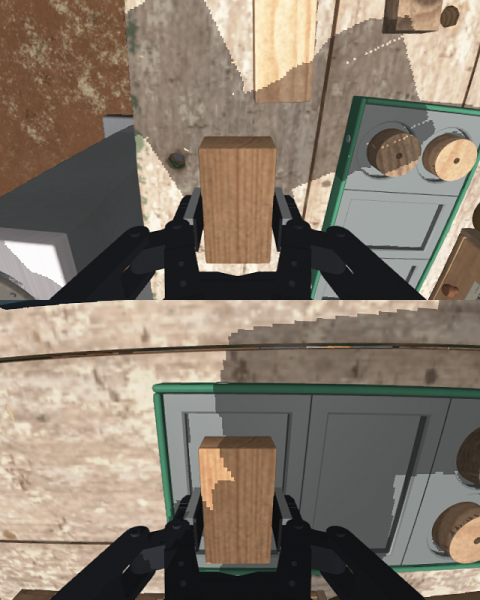

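The small block is inside its pocket, and both plugs look seated. I'll release it and place the large block.

```bash
python3 - <<'E'
from h import *
release(.06)
z=pick(.4205,.4087,.0335,np.pi/2+.08,.075,force=60)
place(tray(0,0),z,.06,via=(.53,.25,.13))
release(.062,.14)
r.reach((.40,-.1,.3),down(np.pi/2))
s=r.read_state(); print(s["time_s"],s["contact_force"])
im,d=optics.get_image("top"); np.savez("pics/top1.npz",im=im,d=d); crop(im,180,125,480,275,2.6,"pics/top1c.png")
E
```

```text
pick False [0.4210493  0.40910235 0.03457046] 0.04839898272409814 63.54823350906372 28.5833
place False [-3.07303012e-05  6.83062479e-06  5.98512532e-04] [-0.35001204 -0.47354013 -0.46090117] 0.048842727712721155 0.04864729267206854 32.05
34.45 [-0.26743643  0.30518757 -0.75044143]
```

View pics/top1c.png

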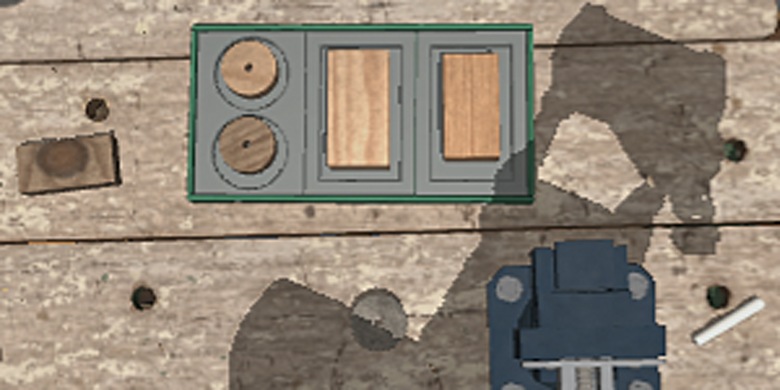

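All four parts are seated and the rejects haven't moved. I'll check the offsets numerically, then hand in.

```bash
python3 - <<'E'
from h import *
np.set_printoptions(precision=4,suppress=True)
ct=fixed("top"); T=lambda p:(np.array(p)+.5)/2.6-.5+[180,125]; f=lambda p,z:onplane(ct,[T(p).mean(0)],z)[0,:2]
off=[f([(248,68)],.03)-f([(251,74)],.017),f([(247,144)],.03)-f([(250,152)],.017),
 f([(329,49),(389,49),(389,167),(327,167)],.038)-f([(319,45),(403,45),(402,181),(319,181)],.017),
 f([(444,54),(498,53),(499,158),(441,158)],.036)-f([(430,45),(512,45),(512,180),(430,181)],.017)]
print(np.array(off)*1000)
if np.abs(off).max()<.009: print(r.finish_job())
E
```

```text
[[2.0683 0.4776]
 [4.5483 0.4258]
 [0.0762 0.6527]
 [2.0968 1.1093]]
the job is handed in; nothing more can be done
None
```

The kit tray is filled and the job handed in at about 34 s, but the hand-in call returned no verdict. Both clean blocks and the pale and brown plugs lie in their pockets within about 5 mm of centre. The stained block and grey plug show no movement in the final picture.

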